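# Feel out the free play of a gearbox input lever

### The job

Find the free play of the input lever on the small bench gearbox: rock the lever gently by its grip, first to your left until it comes up against firm resistance, hold it there a moment, then to your right until it does the same, so that it carries the two brass tell-tale hands out to the ends of the play. Do not force it into the resistance, and do not touch the hands: only the lever may move them. Finally leave the lever standing midway between the two hands and let go.

Things in the scene. Friction and masses are not known exactly. Their poses are not given: they have to be found in the camera images.
- gearbox: Grey round gearbox fixed to the bench: base plate 160 x 160 x 10 mm, dark steel dial plate 188 mm across, top 56 mm up; a 20 mm shaft stub at the far side reaches 120 mm from the centre. Origin: centre of the underside; z: vertical axis of lever and hands; -x: where the lever points at joint 0, toward the robot within 20 degrees; +y: to the robot's left.
- lever (a joint): Lever angle, rad: 0 along the gearbox's -x, positive to the robot's left; travel 1 rad each way. Stays where released: 0.6 N friction at the grip, 0.2 N more when it carries a hand. The play ends, unseen, 0.18 to 0.42 rad from 0 on each side, each differently: sprung dogs yield from 3 N at the grip, then 1.7 N per mm. Resistance: 2 N over friction for 0.15 s; 15 N is forcing it.
- lever_grip (a point): Point on the axis of the upright black round grip at the lever's end, 130 mm from the gearbox's axis, 108 mm above the bench. Grip 16 mm in diameter from 85 to 120 mm above the bench, 18 mm at its ends, top at 131 mm; fixed to the lever, turns with it. Below it a steel boss 27 mm wide and the lever's flat bar, 14 mm wide, 66 to 76 mm above the bench.
- lever_index (a point): Point on the centre line of the lever's bar, 88 mm from the gearbox's axis, on the bar's top face (76 mm above the bench).
- left_hand: Brass tell-tale hand left of the lever: needle 88 mm long, 7 mm wide, low over the dial plate, with an upright pin 5 mm thick 60 mm from the axis, top 80 mm above the bench. The lever's bar pushes the pin outward; friction holds the hand where it is left. It starts a little left of the lever, inside the play. Origin on the gearbox's axis at the underside.
- right_hand: The same brass tell-tale hand to the right of the lever. Origin on the gearbox's axis at the underside.
- left_hand_tip (a point): Tip of the left hand, 88 mm from the gearbox's axis. When the lever's bar touches the hand's pin, the tip stands 0.158 rad (14 mm) to the left of the lever's centre line.
- right_hand_tip (a point): Tip of the right hand, 88 mm from the gearbox's axis; 0.158 rad to the right of the lever's centre line when the bar touches its pin.

How it is judged:
By the outcome, as a careful person would: the job done as asked, in the order asked, and still so for the second after the job is handed in, with the robot touching nothing.
It also fails if it takes over 72 s, if anything falls off the work surface, if the arm or the gripper's body presses on something with over 40 N, if the wrist force passes 120 N, or if a joint passes its speed limit or range.

### The arm

A 6-joint arm with a two-finger parallel gripper is mounted at the origin on a cart in front of the work surface, level with it; the furniture and walls round the work are solid. World frame = base frame: x ahead of the robot, y to its left, z up, the work surface at z = 0. Lengths are in m, angles in rad, forces in N, time in s.
With the tool pointing down it reaches from about 0.15 to 0.775 m from the base axis. Payload 6.1 kg.
Tool frame: the origin (TCP) lies between the finger pads; the fingertips stand 11 mm ahead of it and the grasp point (between the pads) lies 8 mm behind it; z points along the fingers, y is the direction in which the jaws open and shut (so a half turn about z gives the same grasp; the last joint's range is limited). The gripper opens to 85 mm and grips with 20 to 120 N. Pads are 22 mm wide; open, the fingers measure 114 mm over their backs; the gripper's body (76 mm by 85 mm) begins 54 mm behind the grasp point. The pads swing forward as they close: fully open they stand 13 mm farther back than shut.
Start: joints at [1.118, 0.126, -0.04, 1.405, 0, 1.571], TCP at [0.23, 0.472, 0.206] pointing down, gripper open.
Joint ranges: [-2.72, 2.72], [-0.95, 1.95], [-1.27, 1.35], [-1.78, 2.02], [-1.46, 1.47], [-3.14, 3.14]. Speed limits (rad/s): [2.39, 2.39, 3.01, 3.14, 3.14, 3.14].

### API

Orientations are given as a 3x3 rotation matrix whose columns are the frame's x, y, z axes.
In Python, from station import ctrl, cams, finder gives the robot as it stands.
- The arm moves only by the tool apply_moves, never from a script. Its argument "plan" is a list of rows, each a list of 3 entries, a list of its own where there are three numbers: the closure, from 0 (fully open) to 1 (shut), then the shift along the tool's x, y, z in mm, then the turn, a rotation vector about the tool's x, y, z in rad. In form: [[jaw, [tx, ty, tz], [ax, ay, az]], ...]. A call has 1 to 5 rows; each row is the pose to reach, as a shift and turn from the pose measured when the call began, along the tool's axes at that moment; what a row does not reach only later rows make up. A row lasts 1/8 s, in which the tool goes at most 62.5 mm and 10.7 degrees, less where a joint would pass 70% of its speed; a pose out of reach is approached as far as the arm can. A call with a gripper value outside its range is refused whole. The fingers move at their own pace and stop on an object; "newtons" is the grip in N (left out, the last holds). Time passes only in rows, so rows that repeat a pose let the fingers close. It gives the time, the measured TCP pose, the force and the opening at its end, in the units of the state.
- ctrl.get_state(): the state, without advancing time (a new reading comes with each control period).
- cams.grab_frame(name): name is "side" or "top" or "wrist"; returns the picture (420x560x3 uint8, blue, green, red); there is no depth.
- cams.camera_model(name): a dict with "fovy" (degrees; the focal length in pixels is half the picture's height over the tangent of half this angle, whatever the lens; pixels are square), "cx", "cy" (the principal point, pixels), "camera_from_world" (4x4, takes a point from world to camera coordinates). Camera axes: x right, y down, z forward; pixel columns grow to the right and rows downward; lengths in m; the calibration is good to about 2 mm. A picture is of the moment at which its call begins: read the wrist's pose just before it. camera_model takes no time and is no camera call; for the wrist camera it gives the pose at the moment of the call.
- ctrl.close_job(): hands the job in, once; it reports no verdict.
Trained networks look in the newest picture that a camera, given by its name, has taken for a name from the list of things; names that differ only in an ending like _2 or _b are one class to them, and where a whole thing is asked for, a point or a joint stands for the part that bears it (a point fixed in the world has none). Each returns a list of dicts, best first, with "score" (0 to 1); they miss things now and then, are a little off and sometimes report something else, mostly with a low value. They report only what shows in the picture. A call takes as long as a camera call.
- finder.search_frame(target, camera): "box" ([centre column, centre row, width, height] in pixels, round what is visible of it).
- finder.spot_point(target, camera): "xy" ([column, row] in pixels: a listed point, or the origin of a listed thing).
The state is a dict: "t": time; "joints": joint angles; "joint_vel": joint speeds; "joint_torque": joint torques, N m; "ee_pos": TCP position; "tool_rot": TCP orientation; "ft_force": force on the tool from outside, world axes, zero at the start; "ft_torque": the same for the moment, N m; "opening": finger opening in m.
Only numpy, scipy, OpenCV 4.12 (cv2) and the standard library are available. Lean on these libraries where they do the work, as an engineer would, in place of code of your own. Each camera call takes 0.05 s, during which the arm holds its last target. There are 200 camera calls.

## Working session

There is one attempt and no reset: what is moved stays moved. The work goes in short steps, Python scripts to look and compute and a tool call to move; the robot and the scene stay as the last step left them, time stands still between calls to the robot, and variables do not carry over. Pictures are saved under pics/ and viewed, about 8 in all and at most 12, crops included, and the job is handed in when it is done.

Besides the shell and the picture viewer there is one more tool, called after "Emit:" as name(argument=value, ...), one argument or row to a line, values as JSON. apply_moves: Moves the arm, as the interface text tells. Its arguments: {"type":"object","properties":{"plan":{"type":"array","items":{"type":"array"}},"newtons":{"type":"number"}},"required":["plan"]}

```bash
mkdir -p pics
cat > h.py <<'E'
import numpy as np, cv2
from station import ctrl,cams,finder
def ray(cam,uv,m=None):
    m=m or cams.camera_model(cam); f=210/np.tan(np.radians(m['fovy'])/2)
    T=np.array(m['camera_from_world']); R,t=T[:3,:3],T[:3,3]
    d=R.T@np.array([(uv[0]-m['cx'])/f,(uv[1]-m['cy'])/f,1]); return -R.T@t,d
def onz(cam,uv,z,m=None):
    o,d=ray(cam,uv,m); return o+d*(z-o[2])/d[2]
def proj(cam,p,m=None):
    m=m or cams.camera_model(cam); f=210/np.tan(np.radians(m['fovy'])/2)
    q=np.array(m['camera_from_world'])@np.r_[p,1]; return q[:2]/q[2]*f+[m['cx'],m['cy']]
Z=dict(gearbox=0,lever_grip=.108,lever_index=.076,left_hand_tip=.06,right_hand_tip=.06)
E
python3 - <<'E'
from h import *
ims=[]
for c in ['top','side']:
    im=cams.grab_frame(c); m=cams.camera_model(c); print(c,m['fovy'],m['cx'],m['cy'],np.round(np.linalg.inv(m['camera_from_world']),3).tolist())
    for n,z in Z.items():
        for r in finder.spot_point(n,c)[:2]:
            print(c,n,round(r['score'],2),np.round(r['xy'],1),np.round(onz(c,r['xy'],z),4))
    cv2.imwrite(f'pics/{c}0.png',im)
print(ctrl.get_state())
E
```

```text
top 45.44870508275885 281.4091199520675 207.8942359423924 [[-0.009, -0.991, 0.135, 0.46], [-1.0, 0.004, -0.031, 0.06], [0.03, -0.135, -0.99, 0.944], [0.0, 0.0, 0.0, 1.0]]
top gearbox 0.62 [322. 187.] [ 0.6287 -0.0474  0.    ]
top lever_grip 0.79 [327.7 255. ] [ 0.4944 -0.0424  0.108 ]
top lever_index 0.69 [322.1 229. ] [ 0.5409 -0.0374  0.076 ]
top left_hand_tip 0.66 [311.7 229.7] [ 0.5412 -0.0207  0.06  ]
top right_hand_tip 0.67 [334.  231.9] [ 0.5371 -0.0603  0.06  ]
side 51.80008971579429 283.5221710554557 208.8221747293313 [[-0.939, -0.204, 0.277, 0.372], [-0.344, 0.549, -0.762, 0.694], [0.003, -0.811, -0.586, 0.613], [0.0, 0.0, 0.0, 1.0]]
side gearbox 0.78 [292.2 225.6] [ 0.6212 -0.049   0.    ]
side lever_index 0.73 [323.9 207.3] [ 0.5478 -0.0403  0.076 ]
side left_hand_tip 0.61 [323.  220.9] [ 0.5414 -0.0141  0.06  ]
{'t': 0.6, 'joints': array([ 1.11801033e+00,  1.25777627e-01, -3.95894917e-02,  1.40541093e+00,
        9.14453705e-06,  1.57082532e+00]), 'joint_vel': array([-0.00039065,  0.00084413,  0.0004956 ,  0.00085774,  0.00125937,
        0.00288051]), 'joint_torque': array([ 1.79960293e-04, -4.35435140e+01,  3.52943444e+01,  1.02053502e-03,
       -3.75495986e-06, -3.72094760e-06]), 'ee_pos': array([0.22966267, 0.47208206, 0.20581109]), 'tool_rot': array([[-8.99219111e-01,  4.37498560e-01, -2.25662357e-07],
       [ 4.37498560e-01,  8.99219111e-01,  2.04392608e-05],
       [ 9.14506707e-06,  1.82806469e-05, -1.00000000e+00]]), 'ft_force': array([ 0.43965321,  0.41200572, -0.32345757]), 'ft_torque': array([-0.03217409, -0.0260236 ,  0.02320875]), 'opening': 0.08551598441770353}
```

Run:
```python
import cv2
a=cv2.imread('pics/top0.png')[110:310,220:420]
b=cv2.imread('pics/side0.png')[110:310,200:400]
cv2.imwrite('pics/m0.png',cv2.hconcat([cv2.resize(a,(400,400),interpolation=3),cv2.resize(b,(400,400),interpolation=3)]))
```

```text
(no output)
```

View pics/m0.png

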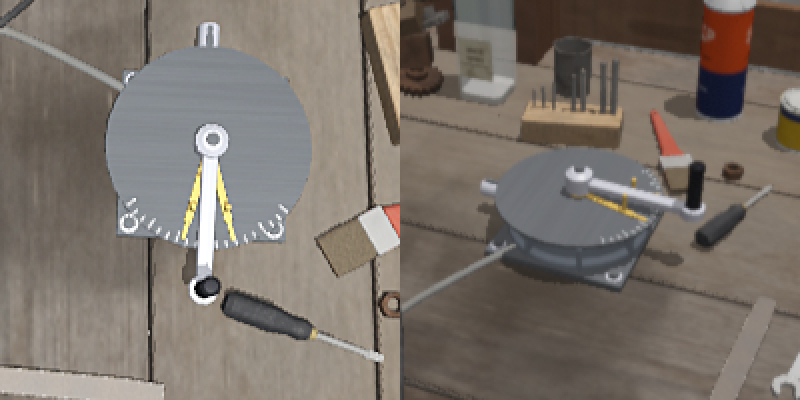

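View pics/top0.png

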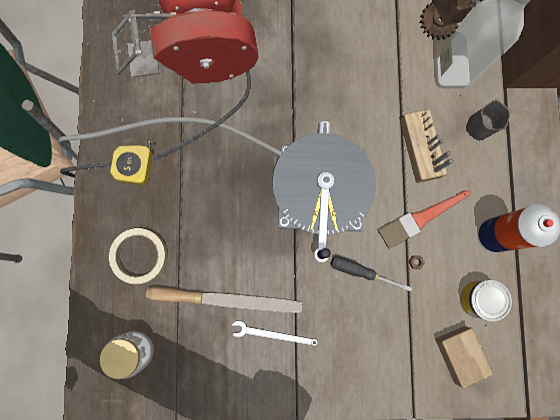

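The lever points toward the robot with the hands on either side. In the top image the shaft cap is at (326,180), the boss and grip at about (323,253), the hand tips at about (312,229) and (337,229), and a screwdriver lies low to the right of the grip.

Run:
```python
from h import *
for n,uv,z in [('dialc',(324.5,183),.056),('cap',(326,180),.085),('boss',(322.5,254.5),.08),('griptop',(324,253),.131),('cornL',(278.5,228.5),.01),('cornR',(363,230.5),.01),('tipL',(311.5,229.5),.06),('tipR',(337.5,230),.06)]:
    print(n,np.round(onz('top',uv,z),4))
for n,uv,z in [('dialc',(290,208),.056),('gtop',(349,192),.131),('boss',(346,216),.08)]: print('side',n,np.round(onz('side',uv,z),4))
s=ctrl.get_state(); T=np.linalg.inv(cams.camera_model('wrist')['camera_from_world']); R=np.array(s['tool_rot'])
print('cam in tool',np.round(R.T@(T[:3,3]-s['ee_pos']),3),np.round(R.T@T[:3,:3],2),cams.camera_model('wrist')['fovy'])
```

```text
dialc [ 0.626  -0.0457  0.056 ]
cap [ 0.6259 -0.045   0.085 ]
boss [ 0.4964 -0.0368  0.08  ]
griptop [ 0.4967 -0.0336  0.131 ]
cornL [0.5484 0.0369 0.01  ]
cornR [ 0.5438 -0.1219  0.01  ]
tipL [ 0.5416 -0.0204  0.06  ]
tipR [ 0.5404 -0.0666  0.06  ]
side dialc [ 0.6237 -0.0389  0.056 ]
side gtop [ 0.4969 -0.0338  0.131 ]
side boss [ 0.4954 -0.021   0.08  ]
cam in tool [ 0.078  0.002 -0.169] [[-0.   -0.95 -0.31]
 [ 1.   -0.   -0.  ]
 [ 0.   -0.31  0.95]] 69.21303590563336
```

```bash
cat >> h.py <<'E'
from scipy.spatial.transform import Rotation as Ro
A=np.array([.626,-.045])
def Rphi(phi):
    x=np.array([-np.cos(phi),np.sin(phi),0]);z=np.array([0,0,-1.]);return np.c_[x,np.cross(z,x),z]
def rel(p,phi,s=None):
    s=s or ctrl.get_state();R=np.array(s['tool_rot'])
    return np.round(R.T@(np.array(p)-s['ee_pos'])*1000,1).tolist(),np.round(Ro.from_matrix(R.T@Rphi(phi)).as_rotvec(),3).tolist()
def gp(phi,z,r=.13,off=0): # off: tangential, + to the left
    t=np.array([np.sin(phi),np.cos(phi)]);return np.r_[A+r*np.array([-np.cos(phi),np.sin(phi)])+off*t,z]
E
python3 -c "
from h import *
print(rel(gp(.077,.22),.077))"
```

```text
([-461.7, -339.3, -14.2], [0.0, -0.0, -0.376])
```

Emit:
apply_moves(
  plan=[
    [0,[-46,-34,-14],[0,0,-0.04]],
    [0,[-92,-68,-14],[0,0,-0.1]],
    [0,[-138,-102,-14],[0,0,-0.2]],
    [0,[-184,-136,-14],[0,0,-0.3]],
    [0,[-230,-170,-14],[0,0,-0.376]],
  ],
)

```text
t: 1.23
ee_pos: [0.3627, 0.217, 0.2201]
tool_rot: [[-0.997, 0.074, 0.001], [0.074, 0.997, 0.001], [-0.001, 0.001, -1.0]]
ft_force: [1.2, -0.3, -0.3]
opening: 0.0857
```

```bash
python3 -c "
from h import *
print(rel(gp(.077,.22),.077))"
```

```text
([-151.9, -241.5, 0.1], [0.001, 0.001, 0.003])
```

Emit:
apply_moves(
  plan=[
    [0,[-31,-48,0],[0,0,0]],
    [0,[-62,-97,0],[0,0,0]],
    [0,[-93,-147,0],[0,0,0]],
    [0,[-124,-196,0],[0,0,0]],
    [0,[-152,-241,0],[0,0,0]],
  ],
)

```text
t: 1.85
ee_pos: [0.4972, -0.0366, 0.2202]
tool_rot: [[-0.997, 0.074, 0.002], [0.074, 0.997, 0.001], [-0.001, 0.001, -1.0]]
ft_force: [1.1, -0.5, 0.2]
opening: 0.0856
```

Run:
```python
from h import *
s=ctrl.get_state();print(s['ee_pos'],s['ft_force'],s['joints'])
for c in ['wrist','top']:
    m=cams.camera_model(c); im=cams.grab_frame(c)
    for n,z in Z.items():
        for r in finder.spot_point(n,c)[:1]:
            print(c,n,round(r['score'],2),np.round(r['xy'],1),np.round(onz(c,r['xy'],z,m),4))
    cv2.imwrite(f'pics/{c}1.png',im)
```

```text
[ 0.49724914 -0.03658483  0.22023209] [ 1.10652495 -0.51594638  0.18782524] [-7.38490493e-02  7.50083720e-02 -6.47861774e-02  1.42951025e+00
  6.32068433e-04  5.67894663e-04]
wrist gearbox 0.65 [282.4 266.4] [ 0.6311 -0.0432  0.    ]
wrist lever_grip 0.65 [279.5 199.8] [ 0.5008 -0.0369  0.108 ]
wrist lever_index 0.92 [283.8 227.2] [ 0.5417 -0.0354  0.076 ]
wrist left_hand_tip 0.52 [299.5 222.9] [ 0.544  -0.0173  0.06  ]
wrist right_hand_tip 0.64 [259.9 223.7] [ 0.5415 -0.0629  0.06  ]
top gearbox 0.62 [323.3 186.3] [ 0.6301 -0.0499  0.    ]
top lever_grip 0.74 [322.  188.8] [ 0.6063 -0.035   0.108 ]
top lever_index 0.75 [320.8 230. ] [ 0.5391 -0.0351  0.076 ]
top left_hand_tip 0.61 [310.8 229. ] [ 0.5425 -0.0191  0.06  ]
```

View pics/wrist1.png

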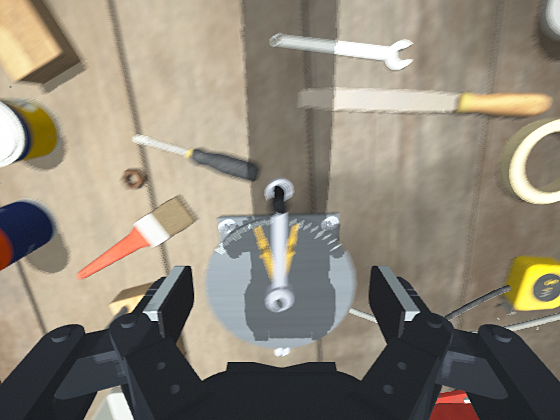

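Wrist view: jaws straddle the lever; grip about (279,195), shaft cap (280,298), hands clear at (260,230) and (297,230). Descending now.

Emit:
apply_moves(
  plan=[
    [0,[0,0,40],[0,0,0]],
    [0,[0,0,80],[0,0,0]],
    [0,[0,0,116],[0,0,0]],
    [0.4,[0,0,116],[0,0,0]],
    [0.6,[0,0,116],[0,0,0]],
  ],
  newtons=20,
)

```text
t: 3.08
ee_pos: [0.4972, -0.0335, 0.1058]
tool_rot: [[-0.997, 0.072, 0.003], [0.072, 0.997, 0.0], [-0.003, 0.001, -1.0]]
ft_force: [-0.5, 0.0, 0.2]
opening: 0.0517
```

Emit:
apply_moves(
  plan=[
    [0.7,[0,0,0],[0,0,0]],
    [0.7,[0,0,0],[0,0,0]],
  ],
)

```text
t: 3.32
ee_pos: [0.4982, -0.0336, 0.1072]
tool_rot: [[-0.997, 0.072, 0.005], [0.072, 0.997, 0.0], [-0.005, 0.001, -1.0]]
ft_force: [0.5, 0.6, 0.2]
opening: 0.0253
```

Run:
```python
from h import *
s=ctrl.get_state();print(s['ee_pos'],s['ft_force'],s['opening'])
c='wrist'
m=cams.camera_model(c); im=cams.grab_frame(c)
for n,z in Z.items():
        for r in finder.spot_point(n,c)[:1]:
            print(c,n,round(r['score'],2),np.round(r['xy'],1),np.round(onz(c,r['xy'],z,m),4))
cv2.imwrite(f'pics/{c}2.png',im)
s=ctrl.get_state();print(s['ft_force'])
```

```text
[ 0.49817737 -0.03356535  0.10724587] [0.49213353 0.61141747 0.20119999] 0.025337568866853222
wrist gearbox 0.71 [276.1 313.5] [ 0.6272 -0.0468  0.    ]
wrist lever_grip 0.91 [277.4 248.7] [ 0.4996 -0.0345  0.108 ]
wrist lever_index 0.86 [281.  282.6] [ 0.5429 -0.0354  0.076 ]
wrist left_hand_tip 0.66 [299.7 274.5] [ 0.5464 -0.0206  0.06  ]
[-0.75994077 -0.39685017  0.49010964]
```

View pics/wrist2.png

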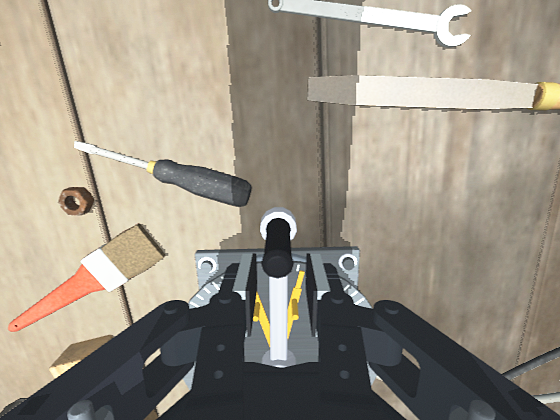

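```bash
cat >> h.py <<'E'
def st():
    s=ctrl.get_state();p=s['ee_pos'][:2]-A
    print('t',round(s['t'],2),'phi',round(np.arctan2(p[1],-p[0]),4),'r',round(np.hypot(*p),4),'z',round(s['ee_pos'][2],4),'tq0',round(s['joint_torque'][0],2),'F~',round(s['joint_torque'][0]/s['ee_pos'][0],2),'ft',np.round(s['ft_force'],1),'open',round(s['opening'],4))
E
python3 -c "
from h import *
st()
for p in (.12,.16,.19): print(rel(gp(p,.102,.129,.0047),p))"
```

```text
t 3.62 phi 0.0888 r 0.1293 z 0.1059 tq0 0.01 F~ 0.01 ft [-0.8 -0.4  0.5] open 0.0255
([-0.7, 8.7, 3.9], [0.001, 0.003, 0.048])
([-1.2, 13.8, 3.9], [0.001, 0.003, 0.088])
([-1.7, 17.7, 3.9], [0.001, 0.003, 0.118])
```

Emit:
apply_moves(
  plan=[
    [0.7,[0,2.5,4],[0,0,0.02]],
    [0.7,[-0.5,5.5,4],[0,0,0.04]],
    [0.7,[-1,9,4],[0,0,0.06]],
    [0.7,[-1,12,4],[0,0,0.08]],
    [0.7,[-1.5,14,4],[0,0,0.09]],
  ],
)

```text
t: 4.25
ee_pos: [0.4996, -0.0195, 0.1019]
tool_rot: [[-0.987, 0.162, 0.003], [0.162, 0.987, 0.0], [-0.003, 0.001, -1.0]]
ft_force: [-0.2, -0.9, 0.3]
opening: 0.0258
```

```bash
python3 -c "
from h import *
st()
m=cams.camera_model('wrist');cams.grab_frame('wrist')
for n in ['lever_grip','lever_index','left_hand_tip','right_hand_tip']:
  for r in finder.spot_point(n,'wrist')[:1]:
    p=onz('wrist',r['xy'],Z[n],m)[:2]-A;print(n,round(r['score'],2),'phi',np.arctan2(p[1],-p[0]),np.hypot(*p))
st()
p=.22;print(rel(gp(p,.102,.129,.0047),p))"
```

```text
t 4.25 phi 0.1993 r 0.1289 z 0.1019 tq0 0.24 F~ 0.48 ft [-0.2 -0.9  0.3] open 0.0258
lever_grip 0.91 phi 0.17681628215608733 0.12696876804483329
lever_index 0.93 phi 0.18331698685725106 0.08894758976697972
left_hand_tip 0.84 phi 0.34711632076530846 0.08661784259843415
t 4.5 phi 0.1987 r 0.1287 z 0.102 tq0 0.06 F~ 0.12 ft [-0.7 -0.9  0.3] open 0.0256
([-0.1, 7.4, -0.0], [0.001, 0.003, 0.058])
```

Emit:
apply_moves(
  plan=[
    [0.7,[0,1.5,0],[0,0,0.01]],
    [0.7,[-0.3,3,0],[0,0,0.025]],
    [0.7,[-0.3,3,0],[0,0,0.025]],
  ],
)

```text
t: 4.88
ee_pos: [0.5006, -0.0166, 0.1019]
tool_rot: [[-0.983, 0.186, 0.003], [0.186, 0.983, 0.001], [-0.003, 0.001, -1.0]]
ft_force: [-0.7, -0.8, 0.6]
opening: 0.0255
```

```bash
python3 -c "
from h import *
st()"
```

```text
t 4.88 phi 0.2229 r 0.1286 z 0.1019 tq0 0.26 F~ 0.52 ft [-0.7 -0.8  0.6] open 0.0255
```

Emit:
apply_moves(
  plan=[
    [0.7,[0,1,0],[0,0,0.008]],
    [0.7,[-0.2,2,0],[0,0,0.015]],
  ],
)

```text
t: 5.12
ee_pos: [0.5011, -0.0146, 0.1019]
tool_rot: [[-0.98, 0.201, 0.003], [0.201, 0.98, 0.001], [-0.003, 0.001, -1.0]]
ft_force: [-1.5, -1.2, -0.6]
opening: 0.0259
```

```bash
python3 -c "
from h import *
st()"
```

```text
t 5.12 phi 0.2385 r 0.1285 z 0.1019 tq0 0.27 F~ 0.55 ft [-1.5 -1.2 -0.6] open 0.0259
```

Emit:
apply_moves(
  plan=[
    [0.7,[-0.1,1,0],[0,0,0.008]],
    [0.7,[-0.3,2,0],[0,0,0.015]],
  ],
)

```text
t: 5.38
ee_pos: [0.5017, -0.0127, 0.1019]
tool_rot: [[-0.976, 0.216, 0.003], [0.216, 0.976, 0.001], [-0.003, 0.001, -1.0]]
ft_force: [-1.2, -0.8, 0.9]
opening: 0.0255
```

```bash
python3 -c "
from h import *
st()"
```

```text
t 5.38 phi 0.2544 r 0.1285 z 0.1019 tq0 0.27 F~ 0.53 ft [-1.2 -0.8  0.9] open 0.0255
```

Emit:
apply_moves(
  plan=[
    [0.7,[-0.1,1,0],[0,0,0.008]],
    [0.7,[-0.2,2,0],[0,0,0.015]],
  ],
)

```text
t: 5.62
ee_pos: [0.5023, -0.0107, 0.1019]
tool_rot: [[-0.973, 0.231, 0.003], [0.231, 0.973, 0.001], [-0.002, 0.001, -1.0]]
ft_force: [-1.7, -0.6, 1.0]
opening: 0.0258
```

```bash
python3 -c "
from h import *
st()"
```

```text
t 5.62 phi 0.2706 r 0.1284 z 0.1019 tq0 0.26 F~ 0.52 ft [-1.7 -0.6  1. ] open 0.0258
```

Emit:
apply_moves(
  plan=[
    [0.7,[-0.1,1,0],[0,0,0.008]],
    [0.7,[-0.2,2,0],[0,0,0.015]],
  ],
)

```text
t: 5.88
ee_pos: [0.503, -0.0087, 0.1019]
tool_rot: [[-0.969, 0.246, 0.003], [0.246, 0.969, 0.001], [-0.003, 0.001, -1.0]]
ft_force: [-0.2, -1.4, 0.8]
opening: 0.0257
```

```bash
python3 -c "
from h import *
st()"
```

```text
t 5.88 phi 0.2872 r 0.1282 z 0.1019 tq0 0.25 F~ 0.5 ft [-0.2 -1.4  0.8] open 0.0257
```

Emit:
apply_moves(
  plan=[
    [0.7,[-0.1,1,0],[0,0,0.008]],
    [0.7,[-0.2,2,0],[0,0,0.015]],
  ],
)

```text
t: 6.12
ee_pos: [0.5037, -0.0067, 0.1019]
tool_rot: [[-0.965, 0.261, 0.003], [0.261, 0.965, 0.001], [-0.002, 0.001, -1.0]]
ft_force: [-0.7, -1.3, -0.1]
opening: 0.0255
```

```bash
python3 -c "
from h import *
st()"
```

```text
t 6.12 phi 0.3032 r 0.1281 z 0.1019 tq0 0.24 F~ 0.48 ft [-0.7 -1.3 -0.1] open 0.0255
```

Emit:
apply_moves(
  plan=[
    [0.7,[0,1,0],[0,0,0.008]],
    [0.7,[0,2,0],[0,0,0.015]],
  ],
)

```text
t: 6.38
ee_pos: [0.5043, -0.0047, 0.1019]
tool_rot: [[-0.961, 0.276, 0.003], [0.276, 0.961, 0.001], [-0.002, 0.001, -1.0]]
ft_force: [-0.9, -0.6, 0.0]
opening: 0.0259
```

```bash
cat >> h.py <<'E'
def look():
  m=cams.camera_model('wrist');cams.grab_frame('wrist')
  for n in ['lever_grip','lever_index','left_hand_tip','right_hand_tip']:
    for r in finder.spot_point(n,'wrist')[:1]:
      p=onz('wrist',r['xy'],Z[n],m)[:2]-A;print(n,round(r['score'],2),'phi',round(np.arctan2(p[1],-p[0]),4),round(np.hypot(*p),4))
E
python3 -c "
from h import *
st();look();st()"
```

```text
t 6.38 phi 0.3194 r 0.1282 z 0.1019 tq0 0.25 F~ 0.5 ft [-0.9 -0.6  0. ] open 0.0259
lever_grip 0.75 phi 0.3051 0.1288
lever_index 0.56 phi 0.3102 0.0875
left_hand_tip 0.73 phi 0.4497 0.0857
t 6.62 phi 0.3196 r 0.1282 z 0.1019 tq0 0.15 F~ 0.31 ft [-0.2 -0.2  0.8] open 0.0259
```

Emit:
apply_moves(
  plan=[
    [0.7,[-0.1,1,0],[0,0,0.008]],
    [0.7,[-0.2,2,0],[0,0,0.015]],
  ],
)

```text
t: 6.88
ee_pos: [0.505, -0.0029, 0.1019]
tool_rot: [[-0.957, 0.291, 0.003], [0.291, 0.957, 0.001], [-0.002, 0.001, -1.0]]
ft_force: [-0.6, -1.3, 0.5]
opening: 0.0257
```

```bash
python3 -c "
from h import *
st()"
```

```text
t 6.88 phi 0.3352 r 0.1281 z 0.1019 tq0 0.22 F~ 0.43 ft [-0.6 -1.3  0.5] open 0.0257
```

Emit:
apply_moves(
  plan=[
    [0.7,[-0.1,1,0],[0,0,0.008]],
    [0.7,[-0.2,2,0],[0,0,0.015]],
  ],
)

```text
t: 7.12
ee_pos: [0.5058, -0.0009, 0.1019]
tool_rot: [[-0.952, 0.305, 0.003], [0.305, 0.952, 0.001], [-0.002, 0.001, -1.0]]
ft_force: [-0.5, -1.2, 0.2]
opening: 0.0254
```

```bash
python3 -c "
from h import *
st()"
```

```text
t 7.12 phi 0.3514 r 0.1281 z 0.1019 tq0 0.21 F~ 0.42 ft [-0.5 -1.2  0.2] open 0.0254
```

Emit:
apply_moves(
  plan=[
    [0.7,[-0.1,1,0],[0,0,0.008]],
    [0.7,[-0.2,2,0],[0,0,0.015]],
  ],
)

```text
t: 7.38
ee_pos: [0.5066, 0.001, 0.1019]
tool_rot: [[-0.947, 0.32, 0.003], [0.32, 0.947, 0.001], [-0.002, 0.002, -1.0]]
ft_force: [-0.6, -0.3, 0.3]
opening: 0.0255
```

```bash
python3 -c "
from h import *
st()"
```

```text
t 7.38 phi 0.3675 r 0.128 z 0.1019 tq0 0.21 F~ 0.42 ft [-0.6 -0.3  0.3] open 0.0255
```

Emit:
apply_moves(
  plan=[
    [0.7,[-0.1,1,0],[0,0,0.008]],
    [0.7,[-0.2,2,0],[0,0,0.015]],
  ],
)

```text
t: 7.62
ee_pos: [0.5074, 0.0029, 0.1019]
tool_rot: [[-0.942, 0.335, 0.003], [0.335, 0.942, 0.001], [-0.002, 0.002, -1.0]]
ft_force: [-1.3, -0.8, -0.1]
opening: 0.0255
```

```bash
python3 -c "
from h import *
st()"
```

```text
t 7.62 phi 0.3841 r 0.1279 z 0.1019 tq0 0.2 F~ 0.4 ft [-1.3 -0.8 -0.1] open 0.0255
```

Emit:
apply_moves(
  plan=[
    [0.7,[-0.1,1,0],[0,0,0.008]],
    [0.7,[-0.2,2,0],[0,0,0.015]],
  ],
)

```text
t: 7.88
ee_pos: [0.5083, 0.0048, 0.1019]
tool_rot: [[-0.937, 0.349, 0.003], [0.349, 0.937, 0.001], [-0.002, 0.002, -1.0]]
ft_force: [-1.3, -0.9, -0.3]
opening: 0.0258
```

```bash
python3 -c "
from h import *
st()"
```

```text
t 7.88 phi 0.4003 r 0.1278 z 0.1019 tq0 0.19 F~ 0.38 ft [-1.3 -0.9 -0.3] open 0.0258
```

Emit:
apply_moves(
  plan=[
    [0.7,[-0.1,1,0],[0,0,0.008]],
    [0.7,[-0.2,2,0],[0,0,0.015]],
  ],
)

```text
t: 8.12
ee_pos: [0.5092, 0.0067, 0.1019]
tool_rot: [[-0.932, 0.364, 0.003], [0.364, 0.932, 0.001], [-0.002, 0.002, -1.0]]
ft_force: [-0.5, -0.6, 0.1]
opening: 0.0258
```

```bash
python3 -c "
from h import *
st()"
```

```text
t 8.12 phi 0.4166 r 0.1277 z 0.1019 tq0 0.19 F~ 0.37 ft [-0.5 -0.6  0.1] open 0.0258
```

Emit:
apply_moves(
  plan=[
    [0.7,[-0.1,1,0],[0,0,0.008]],
    [0.7,[-0.2,2,0],[0,0,0.015]],
  ],
)

```text
t: 8.38
ee_pos: [0.5102, 0.0085, 0.1019]
tool_rot: [[-0.926, 0.378, 0.003], [0.378, 0.926, 0.001], [-0.002, 0.002, -1.0]]
ft_force: [-0.9, -0.2, 0.1]
opening: 0.0255
```

```bash
python3 -c "
from h import *
st();look();st()"
```

```text
t 8.38 phi 0.4329 r 0.1276 z 0.1019 tq0 0.17 F~ 0.33 ft [-0.9 -0.2  0.1] open 0.0255
lever_grip 0.74 phi 0.3974 0.1283
left_hand_tip 0.74 phi 0.5691 0.0875
right_hand_tip 0.51 phi -0.2263 0.087
t 8.62 phi 0.4331 r 0.1275 z 0.1019 tq0 0.13 F~ 0.26 ft [-0.7 -0.   0. ] open 0.0258
```

Emit:
apply_moves(
  plan=[
    [0.7,[-0.1,1,0],[0,0,0.008]],
    [0.7,[-0.2,2,0],[0,0,0.015]],
  ],
)

```text
t: 8.88
ee_pos: [0.511, 0.0099, 0.1019]
tool_rot: [[-0.92, 0.392, 0.002], [0.392, 0.92, -0.0], [-0.002, 0.001, -1.0]]
ft_force: [-1.4, -2.1, 0.9]
opening: 0.0255
```

```bash
python3 -c "
from h import *
st()"
```

```text
t 8.88 phi 0.445 r 0.1274 z 0.1019 tq0 1.5 F~ 2.93 ft [-1.4 -2.1  0.9] open 0.0255
```

Emit:
apply_moves(
  plan=[
    [0.7,[0,1,0],[0,0,0.005]],
    [0.7,[0,1.1,0],[0,0,0.005]],
    [0.7,[0,1.1,0],[0,0,0.005]],
    [0.7,[0,1.1,0],[0,0,0.005]],
  ],
)

```text
t: 9.38
ee_pos: [0.5114, 0.0107, 0.1019]
tool_rot: [[-0.918, 0.397, 0.002], [0.397, 0.918, -0.001], [-0.002, 0.0, -1.0]]
ft_force: [-2.2, -4.2, 0.7]
opening: 0.0257
```

```bash
python3 -c "
from h import *
st()"
```

```text
t 9.38 phi 0.4521 r 0.1275 z 0.1019 tq0 2.12 F~ 4.15 ft [-2.2 -4.2  0.7] open 0.0257
```

```bash
python3 -c "
from h import *
look();look();st()
for p,o in ((.42,-.0047),(.2,-.0047),(.05,-.0047),(-.06,-.0047)): print(rel(gp(p,.102,.129,o),p))"
```

```text
lever_grip 0.91 phi 0.4287 0.1277
lever_index 0.96 phi 0.4279 0.0868
left_hand_tip 0.77 phi 0.6071 0.0876
right_hand_tip 0.7 phi -0.2248 0.0882
lever_grip 0.76 phi 0.4273 0.128
left_hand_tip 0.67 phi 0.5918 0.0877
right_hand_tip 0.61 phi -0.2178 0.0864
t 9.88 phi 0.4534 r 0.1275 z 0.1019 tq0 2.19 F~ 4.28 ft [-2.7 -4.4  1.1] open 0.0255
([1.7, -8.9, -0.1], [0.001, 0.002, 0.012])
([-2.1, -37.0, -0.2], [0.0, 0.002, -0.208])
([-8.2, -55.4, -0.2], [0.0, 0.002, -0.358])
([-14.3, -68.2, -0.2], [0.0, 0.002, -0.468])
```

```bash
python3 -c "
from h import *
for p in (.42,.36,.29,.22,.16,.1,.04,-.02,-.08,-.13): print(p,rel(gp(p,.102,.129),p))"
```

```text
0.42 ([1.6, -4.2, -0.1], [0.001, 0.002, 0.012])
0.36 ([1.5, -12.0, -0.2], [0.001, 0.002, -0.048])
0.29 ([0.7, -21.0, -0.2], [0.001, 0.002, -0.118])
0.22 ([-0.6, -29.9, -0.2], [0.0, 0.002, -0.188])
0.16 ([-2.3, -37.5, -0.2], [0.0, 0.002, -0.248])
0.1 ([-4.4, -44.9, -0.2], [0.0, 0.002, -0.308])
0.04 ([-7.0, -52.2, -0.2], [0.0, 0.002, -0.368])
-0.02 ([-10.0, -59.3, -0.2], [0.0, 0.002, -0.428])
-0.08 ([-13.4, -66.3, -0.2], [0.0, 0.002, -0.488])
-0.13 ([-16.6, -71.9, -0.2], [0.0, 0.002, -0.538])
```

Emit:
apply_moves(
  plan=[
    [0.7,[1,-4,0],[0,0,0.01]],
    [0.7,[1.5,-12,0],[0,0,-0.048]],
    [0.7,[0.7,-21,0],[0,0,-0.118]],
    [0.7,[-0.6,-30,0],[0,0,-0.188]],
    [0.7,[-2.3,-37.5,0],[0,0,-0.248]],
  ],
)

```text
t: 10.5
ee_pos: [0.4991, -0.0237, 0.102]
tool_rot: [[-0.988, 0.157, 0.004], [0.157, 0.988, 0.002], [-0.003, 0.003, -1.0]]
ft_force: [0.4, 1.0, -0.3]
opening: 0.0253
```

```bash
python3 -c "
from h import *
st();look()
for p in (.1,.04,-.02,-.08,-.1): print(p,rel(gp(p,.102,.129),p))"
```

```text
t 10.5 phi 0.166 r 0.1287 z 0.102 tq0 0.39 F~ 0.79 ft [ 0.4  1.  -0.3] open 0.0253
lever_grip 0.79 phi 0.206 0.129
lever_index 0.72 phi 0.238 0.0869
0.1 ([-0.0, -8.2, -0.1], [0.001, 0.003, -0.061])
0.04 ([-0.7, -15.9, -0.1], [0.001, 0.003, -0.121])
-0.02 ([-1.9, -23.6, -0.1], [0.001, 0.003, -0.181])
-0.08 ([-3.5, -31.1, -0.1], [0.001, 0.003, -0.241])
-0.1 ([-4.2, -33.6, -0.1], [0.001, 0.003, -0.261])
```

Emit:
apply_moves(
  plan=[
    [0.7,[0,-8,0],[0,0,-0.06]],
    [0.7,[-0.7,-16,0],[0,0,-0.12]],
    [0.7,[-1.9,-24,0],[0,0,-0.18]],
    [0.7,[-3.5,-31,0],[0,0,-0.24]],
    [0.7,[-4.2,-33.5,0],[0,0,-0.26]],
  ],
)

```text
t: 11.38
ee_pos: [0.4979, -0.0575, 0.1019]
tool_rot: [[-0.995, -0.099, 0.003], [-0.099, 0.995, 0.001], [-0.003, 0.001, -1.0]]
ft_force: [0.0, 0.7, 0.6]
opening: 0.0258
```

```bash
python3 -c "
from h import *
st();look();st()
for p in (-.14,-.16,-.17): print(p,rel(gp(p,.102,.129),p))"
```

```text
t 11.38 phi -0.0971 r 0.1287 z 0.1019 tq0 -0.29 F~ -0.58 ft [0.  0.7 0.6] open 0.0258
lever_grip 0.93 phi -0.0582 0.1288
lever_index 0.95 phi -0.0431 0.0846
right_hand_tip 0.62 phi -0.2301 0.0847
t 11.62 phi -0.0974 r 0.1288 z 0.1019 tq0 -0.07 F~ -0.15 ft [0.1 1.4 0.8] open 0.0255
-0.14 ([0.1, -5.5, -0.1], [0.0, 0.003, -0.041])
-0.16 ([-0.1, -8.1, -0.1], [0.0, 0.003, -0.061])
-0.17 ([-0.2, -9.4, -0.1], [0.0, 0.003, -0.071])
```

Emit:
apply_moves(
  plan=[
    [0.7,[0,-2.5,0],[0,0,-0.02]],
    [0.7,[0,-5.5,0],[0,0,-0.04]],
    [0.7,[0,-8,0],[0,0,-0.06]],
    [0.7,[-0.2,-9.5,0],[0,0,-0.07]],
  ],
)

```text
t: 12.12
ee_pos: [0.499, -0.0672, 0.102]
tool_rot: [[-0.986, -0.169, 0.003], [-0.169, 0.986, 0.001], [-0.003, 0.0, -1.0]]
ft_force: [1.0, 1.2, -0.2]
opening: 0.0257
```

```bash
python3 -c "
from h import *
st()"
```

```text
t 12.12 phi -0.1726 r 0.1289 z 0.102 tq0 -0.29 F~ -0.58 ft [ 1.   1.2 -0.2] open 0.0257
```

Emit:
apply_moves(
  plan=[
    [0.7,[-0.1,-1,0],[0,0,-0.008]],
    [0.7,[-0.2,-2,0],[0,0,-0.015]],
  ],
)

```text
t: 12.38
ee_pos: [0.4994, -0.0692, 0.1019]
tool_rot: [[-0.983, -0.184, 0.003], [-0.184, 0.983, 0.001], [-0.003, 0.0, -1.0]]
ft_force: [0.6, 0.0, -0.6]
opening: 0.0254
```

```bash
python3 -c "
from h import *
st()"
```

```text
t 12.38 phi -0.1888 r 0.1289 z 0.1019 tq0 -0.32 F~ -0.64 ft [ 0.6  0.  -0.6] open 0.0254
```

Emit:
apply_moves(
  plan=[
    [0.7,[-0.1,-1,0],[0,0,-0.008]],
    [0.7,[-0.2,-2,0],[0,0,-0.015]],
  ],
)

```text
t: 12.62
ee_pos: [0.4999, -0.0711, 0.1019]
tool_rot: [[-0.98, -0.199, 0.003], [-0.199, 0.98, 0.001], [-0.003, 0.0, -1.0]]
ft_force: [-0.3, 0.6, 0.4]
opening: 0.026
```

```bash
python3 -c "
from h import *
st()"
```

```text
t 12.62 phi -0.2043 r 0.1288 z 0.1019 tq0 -0.26 F~ -0.52 ft [-0.3  0.6  0.4] open 0.026
```

Emit:
apply_moves(
  plan=[
    [0.7,[-0.1,-1,0],[0,0,-0.008]],
    [0.7,[-0.2,-2,0],[0,0,-0.015]],
  ],
)

```text
t: 12.88
ee_pos: [0.5004, -0.0731, 0.1019]
tool_rot: [[-0.977, -0.214, 0.002], [-0.214, 0.977, 0.001], [-0.003, 0.0, -1.0]]
ft_force: [0.0, 2.0, 0.2]
opening: 0.0255
```

```bash
python3 -c "
from h import *
st()"
```

```text
t 12.88 phi -0.2203 r 0.1287 z 0.1019 tq0 -0.21 F~ -0.42 ft [0.  2.  0.2] open 0.0255
```

Emit:
apply_moves(
  plan=[
    [0.7,[-0.1,-1,0],[0,0,-0.008]],
    [0.7,[-0.2,-2,0],[0,0,-0.015]],
  ],
)

```text
t: 13.12
ee_pos: [0.5009, -0.0751, 0.1018]
tool_rot: [[-0.973, -0.229, 0.002], [-0.229, 0.973, 0.001], [-0.002, 0.0, -1.0]]
ft_force: [-1.2, 0.4, 0.3]
opening: 0.0254
```

```bash
python3 -c "
from h import *
st()"
```

```text
t 13.12 phi -0.2362 r 0.1287 z 0.1018 tq0 -0.19 F~ -0.38 ft [-1.2  0.4  0.3] open 0.0254
```

Emit:
apply_moves(
  plan=[
    [0.7,[-0.1,-1,0],[0,0,-0.008]],
    [0.7,[-0.2,-2,0],[0,0,-0.015]],
  ],
)

```text
t: 13.38
ee_pos: [0.5016, -0.0771, 0.1018]
tool_rot: [[-0.97, -0.244, 0.002], [-0.244, 0.97, 0.001], [-0.002, 0.0, -1.0]]
ft_force: [0.3, 0.8, 0.5]
opening: 0.0256
```

```bash
python3 -c "
from h import *
st()"
```

```text
t 13.38 phi -0.2526 r 0.1285 z 0.1018 tq0 -0.18 F~ -0.36 ft [0.3 0.8 0.5] open 0.0256
```

Emit:
apply_moves(
  plan=[
    [0.7,[-0.1,-1,0],[0,0,-0.008]],
    [0.7,[-0.2,-2,0],[0,0,-0.015]],
  ],
)

```text
t: 13.62
ee_pos: [0.5023, -0.079, 0.1018]
tool_rot: [[-0.966, -0.259, 0.002], [-0.259, 0.966, 0.001], [-0.002, 0.0, -1.0]]
ft_force: [-1.0, 0.2, 0.0]
opening: 0.0255
```

```bash
python3 -c "
from h import *
st();look();st()"
```

```text
t 13.62 phi -0.2685 r 0.1283 z 0.1018 tq0 -0.18 F~ -0.36 ft [-1.   0.2  0. ] open 0.0255
lever_grip 0.63 phi -0.2265 0.1265
right_hand_tip 0.63 phi -0.4177 0.085
t 13.88 phi -0.2686 r 0.1282 z 0.1019 tq0 -0.14 F~ -0.28 ft [-0.   1.3  0.1] open 0.0257
```

Emit:
apply_moves(
  plan=[
    [0.7,[-0.1,-1,0],[0,0,-0.008]],
    [0.7,[-0.2,-2,0],[0,0,-0.015]],
  ],
)

```text
t: 14.12
ee_pos: [0.503, -0.0809, 0.1018]
tool_rot: [[-0.962, -0.274, 0.002], [-0.274, 0.962, 0.001], [-0.002, -0.0, -1.0]]
ft_force: [-1.0, 1.0, 0.1]
opening: 0.0256
```

```bash
python3 -c "
from h import *
st()"
```

```text
t 14.12 phi -0.2843 r 0.1281 z 0.1018 tq0 -0.15 F~ -0.3 ft [-1.   1.   0.1] open 0.0256
```

Emit:
apply_moves(
  plan=[
    [0.7,[-0.1,-1,0],[0,0,-0.008]],
    [0.7,[-0.2,-2,0],[0,0,-0.015]],
  ],
)

```text
t: 14.38
ee_pos: [0.5037, -0.0829, 0.1018]
tool_rot: [[-0.957, -0.289, 0.002], [-0.289, 0.957, 0.001], [-0.002, -0.0, -1.0]]
ft_force: [-0.9, 0.2, 0.9]
opening: 0.0259
```

```bash
python3 -c "
from h import *
st()"
```

```text
t 14.38 phi -0.3004 r 0.128 z 0.1018 tq0 -0.15 F~ -0.3 ft [-0.9  0.2  0.9] open 0.0259
```

Emit:
apply_moves(
  plan=[
    [0.7,[-0.1,-1,0],[0,0,-0.008]],
    [0.7,[0,-2,0],[0,0,-0.015]],
  ],
)

```text
t: 14.62
ee_pos: [0.5044, -0.0849, 0.1018]
tool_rot: [[-0.953, -0.303, 0.002], [-0.303, 0.953, 0.001], [-0.002, -0.0, -1.0]]
ft_force: [-0.7, 1.0, 0.3]
opening: 0.0257
```

```bash
python3 -c "
from h import *
st()"
```

```text
t 14.62 phi -0.3169 r 0.128 z 0.1018 tq0 -0.19 F~ -0.37 ft [-0.7  1.   0.3] open 0.0257
```

Emit:
apply_moves(
  plan=[
    [0.7,[0,-1,0],[0,0,-0.008]],
    [0.7,[0,-2,0],[0,0,-0.015]],
  ],
)

```text
t: 14.88
ee_pos: [0.5051, -0.0868, 0.1018]
tool_rot: [[-0.948, -0.318, 0.002], [-0.318, 0.948, 0.001], [-0.002, -0.0, -1.0]]
ft_force: [-0.3, 1.4, 0.2]
opening: 0.0254
```

```bash
python3 -c "
from h import *
st()"
```

```text
t 14.88 phi -0.3329 r 0.128 z 0.1018 tq0 -0.19 F~ -0.37 ft [-0.3  1.4  0.2] open 0.0254
```

Emit:
apply_moves(
  plan=[
    [0.7,[0,-1,0],[0,0,-0.008]],
    [0.7,[0,-2,0],[0,0,-0.015]],
  ],
)

```text
t: 15.12
ee_pos: [0.5058, -0.0888, 0.1019]
tool_rot: [[-0.943, -0.333, 0.002], [-0.333, 0.943, 0.001], [-0.002, -0.0, -1.0]]
ft_force: [-0.1, 1.0, 0.2]
opening: 0.0257
```

```bash
python3 -c "
from h import *
st()"
```

```text
t 15.12 phi -0.3494 r 0.128 z 0.1019 tq0 -0.19 F~ -0.37 ft [-0.1  1.   0.2] open 0.0257
```

Emit:
apply_moves(
  plan=[
    [0.7,[-0.1,-1,0],[0,0,-0.008]],
    [0.7,[-0.2,-2,0],[0,0,-0.015]],
  ],
)

```text
t: 15.38
ee_pos: [0.5066, -0.0907, 0.1018]
tool_rot: [[-0.938, -0.347, 0.002], [-0.347, 0.938, 0.001], [-0.002, -0.0, -1.0]]
ft_force: [-1.2, 0.5, 0.5]
opening: 0.0254
```

```bash
python3 -c "
from h import *
st()"
```

```text
t 15.38 phi -0.3656 r 0.1279 z 0.1018 tq0 -0.12 F~ -0.24 ft [-1.2  0.5  0.5] open 0.0254
```

Emit:
apply_moves(
  plan=[
    [0.7,[0,-1,0],[0,0,-0.008]],
    [0.7,[-0.1,-2,0],[0,0,-0.015]],
  ],
)

```text
t: 15.62
ee_pos: [0.5071, -0.0921, 0.1018]
tool_rot: [[-0.932, -0.362, 0.002], [-0.362, 0.932, 0.002], [-0.002, 0.001, -1.0]]
ft_force: [-1.1, 2.5, 1.2]
opening: 0.0255
```

```bash
python3 -c "
from h import *
st()"
```

```text
t 15.62 phi -0.3774 r 0.1279 z 0.1018 tq0 -1.45 F~ -2.86 ft [-1.1  2.5  1.2] open 0.0255
```

Emit:
apply_moves(
  plan=[
    [0.7,[0,-1,0],[0,0,-0.005]],
    [0.7,[0,-1.1,0],[0,0,-0.005]],
    [0.7,[0,-1.1,0],[0,0,-0.005]],
    [0.7,[0,-1.1,0],[0,0,-0.005]],
  ],
)

```text
t: 16.12
ee_pos: [0.5074, -0.093, 0.1017]
tool_rot: [[-0.93, -0.367, 0.002], [-0.367, 0.93, 0.002], [-0.002, 0.001, -1.0]]
ft_force: [-2.3, 3.2, 1.0]
opening: 0.0254
```

```bash
python3 -c "
from h import *
st();look();look();st()
for p in (-.35,-.29,-.22,-.16,-.1): print(p,rel(gp(p,.102,.129),p))"
```

```text
t 16.12 phi -0.3847 r 0.1279 z 0.1017 tq0 -1.96 F~ -3.86 ft [-2.3  3.2  1. ] open 0.0254
lever_grip 0.64 phi -0.3345 0.1272
lever_index 0.56 phi -0.3098 0.0863
right_hand_tip 0.61 phi -0.4955 0.0868
lever_grip 0.85 phi -0.345 0.1269
lever_index 0.97 phi -0.3271 0.0846
right_hand_tip 0.57 phi -0.4976 0.0859
t 16.62 phi -0.3859 r 0.1279 z 0.1017 tq0 -2.01 F~ -3.96 ft [-2.9  4.4  1.7] open 0.0253
-0.35 ([1.1, 4.6, -0.3], [0.001, 0.002, 0.025])
-0.29 ([0.6, 12.3, -0.2], [0.001, 0.002, 0.085])
-0.22 ([-0.5, 21.3, -0.2], [0.001, 0.002, 0.155])
-0.16 ([-1.9, 28.9, -0.2], [0.001, 0.002, 0.215])
-0.1 ([-3.8, 36.4, -0.2], [0.001, 0.002, 0.275])
```

Emit:
apply_moves(
  plan=[
    [0.7,[1,4.5,0],[0,0,0.025]],
    [0.7,[0.6,12.5,0],[0,0,0.085]],
    [0.7,[-0.5,21,0],[0,0,0.155]],
    [0.7,[-1.9,29,0],[0,0,0.215]],
    [0.7,[-3.2,34.5,0],[0,0,0.26]],
  ],
)

```text
t: 17.25
ee_pos: [0.4983, -0.0606, 0.102]
tool_rot: [[-0.994, -0.112, 0.003], [-0.112, 0.994, -0.001], [-0.003, -0.001, -1.0]]
ft_force: [-0.4, -1.0, 0.1]
opening: 0.0256
```

```bash
python3 -c "
from h import *
st()
for p in (-.06,-.01,.03,.05,.06): print(p,rel(gp(p,.102,.129),p))"
```

```text
t 17.25 phi -0.1217 r 0.1286 z 0.102 tq0 -0.13 F~ -0.27 ft [-0.4 -1.   0.1] open 0.0256
-0.06 ([0.2, 8.0, -0.0], [-0.001, 0.003, 0.052])
-0.01 ([-0.3, 14.4, -0.0], [-0.001, 0.003, 0.102])
0.03 ([-0.9, 19.5, -0.0], [-0.001, 0.003, 0.142])
0.05 ([-1.3, 22.1, -0.0], [-0.001, 0.003, 0.162])
0.06 ([-1.5, 23.3, -0.0], [-0.001, 0.003, 0.172])
```

Emit:
apply_moves(
  plan=[
    [0.7,[0,7,0],[0,0,0.05]],
    [0.7,[-0.3,13.5,0],[0,0,0.1]],
    [0.7,[-0.8,18.5,0],[0,0,0.14]],
    [0.7,[-1.2,21.5,0],[0,0,0.16]],
    [0.7,[-1.3,22.3,0],[0,0,0.17]],
  ],
)

```text
t: 17.88
ee_pos: [0.4976, -0.0386, 0.1022]
tool_rot: [[-0.998, 0.058, 0.004], [0.058, 0.998, -0.002], [-0.004, -0.002, -1.0]]
ft_force: [0.5, -0.7, -0.1]
opening: 0.0256
```

```bash
python3 -c "
from h import *
st();look();st()
for p in (.06,.071): print(p,rel(gp(p,.102,.129),p))"
```

```text
t 17.88 phi 0.0498 r 0.1286 z 0.1022 tq0 0.33 F~ 0.65 ft [ 0.5 -0.7 -0.1] open 0.0256
lever_grip 0.63 phi -0.0009 0.1273
lever_index 0.79 phi 0.0322 0.0846
t 18.12 phi 0.0505 r 0.1289 z 0.1021 tq0 0.26 F~ 0.52 ft [ 1.5 -0.8  0.4] open 0.0255
0.06 ([0.1, 1.2, 0.1], [-0.001, 0.003, 0.002])
0.071 ([0.1, 2.6, 0.1], [-0.001, 0.003, 0.013])
```

Emit:
apply_moves(
  plan=[
    [0.7,[0,1,0],[0,0,0.006]],
    [0.7,[0,2,0],[0,0,0.01]],
    [0.7,[0,2.6,0],[0,0,0.012]],
    [0.7,[0,2.7,0],[0,0,0.012]],
  ],
)

```text
t: 18.62
ee_pos: [0.4974, -0.0358, 0.102]
tool_rot: [[-0.998, 0.07, 0.003], [0.07, 0.998, -0.001], [-0.003, -0.001, -1.0]]
ft_force: [0.9, -0.7, 1.0]
opening: 0.0256
```

```bash
python3 -c "
from h import *
st();look();st()"
```

```text
t 18.62 phi 0.0717 r 0.1289 z 0.102 tq0 0.31 F~ 0.61 ft [ 0.9 -0.7  1. ] open 0.0256
lever_grip 0.57 phi 0.0429 0.1283
lever_index 0.6 phi 0.0569 0.086
t 18.88 phi 0.0715 r 0.1289 z 0.102 tq0 0.23 F~ 0.47 ft [ 0.1 -1.  -0.5] open 0.0254
```

Now back off to the middle of the gap, then open wide and rise to look.

Emit:
apply_moves(
  plan=[
    [0.7,[0,-3,0],[0,0,0]],
    [0.7,[0,-4.7,0],[0,0,0]],
    [0.4,[0,-4.7,0],[0,0,0]],
    [0.2,[0,-4.7,0],[0,0,0]],
    [0,[0,-4.7,0],[0,0,0]],
  ],
)

```text
t: 19.5
ee_pos: [0.4971, -0.0404, 0.1021]
tool_rot: [[-0.998, 0.07, 0.003], [0.07, 0.998, -0.001], [-0.003, -0.001, -1.0]]
ft_force: [1.0, 0.4, 0.4]
opening: 0.0779
```

Emit:
apply_moves(
  plan=[
    [0,[0,0,-10],[0,0,0]],
    [0,[0,0,-40],[0,0,0]],
    [0,[0,0,-70],[0,0,0]],
    [0,[0,0,-85],[0,0,0]],
    [0,[0,0,-85],[0,0,0]],
  ],
)

```text
t: 20.12
ee_pos: [0.4975, -0.0404, 0.1881]
tool_rot: [[-0.998, 0.07, 0.006], [0.069, 0.998, -0.001], [-0.006, -0.001, -1.0]]
ft_force: [-0.2, -0.3, -0.6]
opening: 0.0854
```

Run:
```python
from h import *
st();look();look()
m=cams.camera_model('wrist');im=cams.grab_frame('wrist')
np.savez('w3.npz',im=im,T=m['camera_from_world'],f=m['fovy'],c=[m['cx'],m['cy']])
print(proj('wrist',np.r_[A,.056],m))
cv2.imwrite('pics/w3.png',cv2.resize(im[180:380,150:410],(780,600),interpolation=cv2.INTER_CUBIC))
```

```text
t 20.12 phi 0.0358 r 0.1286 z 0.1881 tq0 0.0 F~ 0.01 ft [-0.2 -0.3 -0.6] open 0.0854
lever_grip 0.76 phi 0.0201 0.1289
lever_index 0.58 phi 0.0721 0.0819
left_hand_tip 0.56 phi 0.6111 0.0865
right_hand_tip 0.86 phi -0.5218 0.088
lever_grip 0.73 phi 0.0379 0.128
lever_index 0.92 phi 0.0797 0.0855
left_hand_tip 0.71 phi 0.0699 0.077
right_hand_tip 0.61 phi -0.5056 0.0893
[283.80658884 300.67491103]
```

View pics/w3.png

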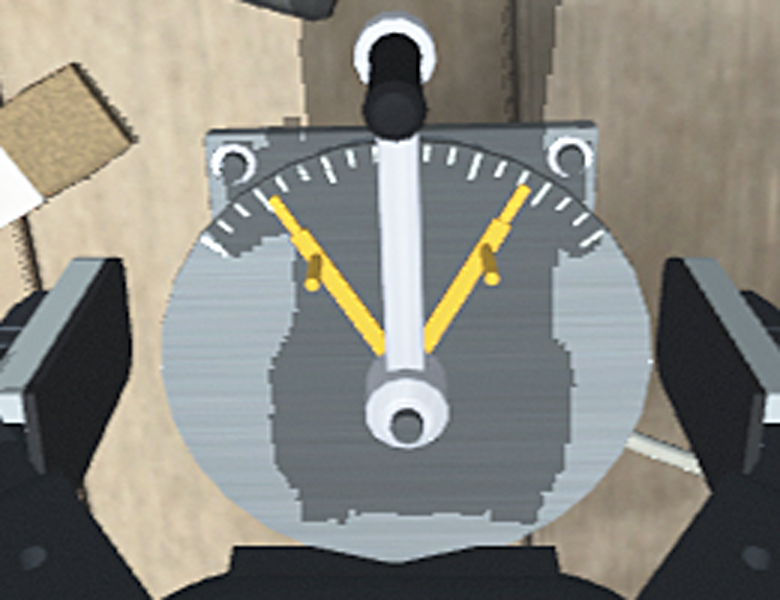

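The hands stand at the ends (tips at crop (272,198) and (527,187)), the lever roughly between them with its bar from (399,145) to (405,365). I'll measure the directions properly.

```bash
cat > meas.py <<'E'
from h import *
def meas(c,im,m,zh=.0595):
    pr=lambda p:proj(c,p,m)
    # world-rectified view at given height, 0.25 mm/px, centred on A
    def rect(z):
        g=np.array([[x,y] for x in (-.1,.02) for y in (-.08,.08)])
        src=np.float32([pr(np.r_[A+q,z]) for q in g]); dst=np.float32([[(q[1]+.08)*4000,(q[0]+.1)*4000] for q in g])
        return cv2.warpPerspective(im,cv2.getPerspectiveTransform(src,dst),(640,480),flags=cv2.INTER_CUBIC)
    out={}
    H=cv2.cvtColor(rect(zh),cv2.COLOR_BGR2HSV); msk=(H[...,0]>15)&(H[...,0]<35)&(H[...,1]>140)&(H[...,2]>90)
    yy,xx=np.nonzero(msk); P=np.c_[yy/4000-.1,xx/4000-.08]; r=np.hypot(*P.T); ph=np.arctan2(P[:,1],-P[:,0])
    for n,s in (('L',1),('R',-1)):
        k=(s*ph>.3)&(s*ph<.9)&(r>.066)&(r<.0885); out[n]=np.median(ph[k]); 
        k=(s*ph>.2)&(s*ph<.9)&(r>.03)&(r<.0885)
        print(c,n,'tip phi',round(out[n],4),'n',k.sum(),'rmax',r[(s*ph>.3)&(s*ph<.9)&(r<.1)].max())
    B=rect(.076).astype(int); Hs=cv2.cvtColor(B.astype(np.uint8),cv2.COLOR_BGR2HSV)
    w=(Hs[...,2]>165)&(Hs[...,1]<60); C=[]
    for row in range(40,300,4):
        x=np.nonzero(w[row,240:400])[0]+240
        if len(x)>30: x=x[abs(x-np.median(x))<40]; C.append((row/4000-.1,(x.min()+x.max())/8000-.08,len(x)/4))
    C=np.array(C); k=abs(C[:,2]-np.median(C[:,2]))<2; C=C[k]; a=np.polyfit(C[:,0],C[:,1],1)
    y=np.polyval(a,-.088); out['lev']=np.arctan2(y,.088)
    print(c,'bar width',np.median(C[:,2]),'rows',len(C),'phi@88',round(out['lev'],4),'dir',round(-np.arctan(a[0]),4),'y at axis',round(a[1],4),'mid',round((out['L']+out['R'])/2,4))
    return rect(zh)
E
python3 - <<'E'
from meas import *
d=np.load('w3.npz'); m=dict(camera_from_world=d['T'],fovy=float(d['f']),cx=d['c'][0],cy=d['c'][1])
meas('wrist',d['im'],m)
E
```

```text
wrist L tip phi 0.593 n 6221 rmax 0.08687994590237727
wrist R tip phi -0.5124 n 5914 rmax 0.08493894866314276
wrist bar width 13.75 rows 65 phi@88 0.0493 dir 0.0366 y at axis 0.0011 mid 0.0403
```

Emit:
apply_moves(
  plan=[
    [0,[0,30,-25],[0,0,0]],
    [0,[20,80,-25],[0,0,0]],
    [0,[50,130,-25],[0,0,0]],
    [0,[80,180,-25],[0,0,0]],
    [0,[110,220,-25],[0,0,0]],
  ],
)

```text
t: 21.3
ee_pos: [0.4012, 0.1884, 0.2113]
tool_rot: [[-0.998, 0.069, 0.003], [0.069, 0.998, -0.001], [-0.003, -0.0, -1.0]]
ft_force: [0.4, 0.6, -0.7]
opening: 0.0851
```

Run:
```python
from meas import *
for c in ('top',):
    m=cams.camera_model(c);im=cams.grab_frame(c)
    r=meas(c,im,m); cv2.imwrite('pics/t4.png',r)
    for n in ['lever_index','left_hand_tip','right_hand_tip']:
        for q in finder.spot_point(n,c)[:1]:
            p=onz(c,q['xy'],Z[n],m)[:2]-A;print(n,round(q['score'],2),round(np.arctan2(p[1],-p[0]),4))
```

```text
top L tip phi nan n 106 rmax 0.06109112046770791
top R tip phi nan n 136 rmax 0.06126989472816157
top bar width 14.25 rows 65 phi@88 0.0336 dir 0.0144 y at axis 0.0017 mid nan
lever_index 0.55 0.0708
left_hand_tip 0.52 0.5876
right_hand_tip 0.56 -0.4489
  return _methods._mean(a, axis=axis, dtype=dtype,
  ret = ret.dtype.type(ret / rcount)
```

View pics/t4.png

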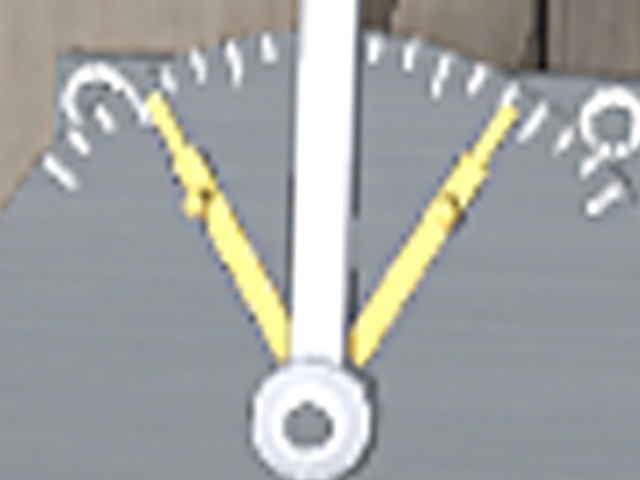

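```bash
python3 -c "
from h import *
st();print(ctrl.close_job())"
```

```text
t 21.5 phi 0.8036 r 0.3229 z 0.2115 tq0 1.27 F~ 3.17 ft [-0.4  0.2 -1. ] open 0.0855
the job is handed in; nothing more can be done
None
```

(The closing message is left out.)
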